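Clamp a staining tray from the nested stack onto the shaker

ROBOT

A 7-joint arm with a two-finger parallel gripper is mounted at the origin on the work surface. World frame = base frame: x ahead of the robot, y to its left, z up, the work surface at z = 0. Lengths are in m, angles in rad, forces in N, time in s.
With the tool pointing down it reaches from about 0.425 to 0.875 m from the base axis. Payload 8.4 kg.
Tool frame: the origin (TCP) lies at the very end of the fingers, on their centre line; the grasp point (between the pads) lies 19 mm behind it (env.tcp_to_grasp is the distance from the TCP to the grasp point, in m); x points along the fingers, y is the direction in which the jaws open and shut, and the axes are right-handed (so a half turn about x gives the same grasp; the last joint's range is limited). The gripper opens to 85 mm and grips with 20 to 120 N. Pads are 22 mm wide; open, the fingers measure 114 mm over their backs; the gripper's body (76 mm by 85 mm) begins 54 mm behind the grasp point. The pads swing forward as they close: fully open they stand 13 mm farther back than shut.
Start: joints at [1.223, 0.333, 0.04, 1.465, -0.013, 1.343, -0.059], TCP at [0.16, -0.63, 0.231] pointing down, gripper open.
Joint ranges: [-2.58, 2.58], [-0.38, 2.09], [-1.3, 1.39], [0.25, 2.4], [-1.5, 4.64], [0.08, 2.09], [-2.65, 2.65]. Speed limits (rad/s): [2.22, 2.22, 2.79, 2.79, 3.14, 3.14, 3.14].

INTERFACE

Orientations are given as a 3x3 rotation matrix whose columns are the frame's x, y, z axes.
In Python, from plant import env, grab_frame, camera_model, spotter gives the robot as it stands.
- The arm moves only by the tool jog_arm, never from a script. Its argument "steps" is one flat list of numbers, 7 for each row, row after row: the shift along the world's x, y, z in cm, then the turn, a rotation vector about the world's x, y, z in rad, then the finger opening in cm, from 0 to 8.54. In form: [x, y, z, ax, ay, az, grip, x, y, z, ax, ay, az, grip, ...]. A call has 1 to 20 rows; each row is the pose to reach, as a shift and turn from the pose commanded when the call began; what a row does not reach only later rows make up. A row lasts 1/8 s, in which the tool goes at most 62.5 mm and 10.7 degrees, less where a joint would pass 70% of its speed; a pose out of reach is approached as far as the arm can. A call with a gripper value outside its range is refused whole. The fingers move at their own pace and stop on an object; "newtons" is the grip in N (left out, the last holds). Time passes only in rows, so rows that repeat a pose let the fingers close. It gives the time, the measured TCP pose, the force and the opening at its end, in the units of the state.
- env.read_state(): the state, without advancing time (a new reading comes with each control period).
- grab_frame(name): name is "side" or "top" or "wrist"; returns the picture (384x512x3 uint8, red, green, blue); there is no depth.
- camera_model(name): a dict with "camera_matrix" (3x3 intrinsics, pixels), "world_to_cam" (4x4, takes a point from world to camera coordinates); the wrist camera has in their place "T_tool_cam" (4x4, takes a point from camera to tool coordinates, whose origin is the TCP and whose axes are the tool frame's). Camera axes: x right, y down, z forward; pixel columns grow to the right and rows downward; lengths in m; the calibration is good to about 2 mm. A picture is of the moment at which its call begins: read the wrist's pose just before it. camera_model takes no time and is no camera call.
- env.close_job(): hands the job in, once; it reports no verdict.
Trained networks look in the newest picture that a camera, given by its name, has taken for a name from the list of things; names that differ only in an ending like _2 or _b are one class to them, and where a whole thing is asked for, a point or a joint stands for the part that bears it (a point fixed in the world has none). Each returns a list of dicts, best first, with "confidence" (0 to 1); they miss things now and then, are a little off and sometimes report something else, mostly with a low value. They report only what shows in the picture. A call takes as long as a camera call. They do not tell look-alikes from the thing itself.
- spotter.regions_of(camera, name): "mask" (384x512 bool, what is visible of it) and "at" ([column, row] in pixels, amid what is visible of it).
The state is a dict: "clock": time; "qpos": joint angles; "qd": joint speeds; "effort": joint torques, N m; "position": TCP position; "orientation": TCP orientation; "force": force on the tool from outside, world axes, zero at the start; "torque": the same for the moment, N m; "finger_gap": opening from 0.0 (shut) to 1.0 (fully open).
Only numpy, scipy, OpenCV 4.12 (cv2) and the standard library are available. Lean on these libraries where they do the work, as an engineer would, in place of code of your own. Each camera call takes 0.05 s, during which the arm holds its last target. There are 200 camera calls.

TASK

Get one staining tray ready on the shaker: lift only the top tray off the nested stack, leaving the other two nested where they stand, and set it down gently, right way up, on the shaker's platform between the two clamp bars, its long side running from bar to bar. Then slide the near bar up until the tray is held snugly, with no play, between both bars. Leave the other things on the bench alone.

Things in the scene. Friction and masses are not known exactly. Their poses are not given: they have to be found in the camera images.
- tray_top: top one of three identical nested white plastic trays, open above, 150 x 64 mm over the rim, 46 mm high, 60 to 130 g. Origin: centre of its underside; x along its length, z up. A rim band 12 mm high (34 to 46 mm above the origin, 4 mm thick, outer faces upright) runs round the top. Below it 2 mm walls slope in: outside 144 x 58 mm at the top, 130 x 44 mm at the foot, 136.8 mm long 22 mm up
- tray_mid: second tray of the stack, same shape and axes, loose. Lugs under the end rims (28 to 34 mm above a tray's origin) stand on the rim below, so nested trays lie 18 mm apart in height, with a 6 mm gap between the rim bands: fingers reaching more than 18 mm below the top of the stack hold this tray too. Nested walls have 0.7 mm of play over 28 mm of overlap; a straight, level lift comes free
- tray_low: lowest tray of the stack, same shape and axes; loose, its underside on the bench. The stack is 82 mm high
- shaker: idle orbital shaker, white housing, fixed. Origin: on the bench under its platform's centre; x from the near to the far bar, z up. Platform: still, level, 250 (x) x 200 mm, top 95 mm above the bench. Two clamp bars lie along y, 10 mm thick, upper edge 22 mm above the platform; the far one is fixed, the near one slides. At the bars' ends (|y| 74 to 100 mm) are knobs up to 32 mm above the platform
- far_bar_face (a point): centre of the fixed far bar's inner face, 95 mm along the shaker's x from its origin, 11 mm above the platform
- near_bar_outer (a point): centre of the near bar's outer face (the face away from the far bar), 11 mm above the platform; it moves with the bar, its inner face is 10 mm farther along the shaker's x
- near_bar (a joint): how far the near bar has slid towards the far bar, m: 0 = 200 mm between the bars' inner faces, larger = closer (200 mm minus the value), at most 0.09; against a tray that touches the far bar it reads about 0.063. Drag about 4 N; it stays where it is left
- media_bottle: bystander: glass bottle with a blue cap, 68 mm across, 150 mm high; origin at the centre of its underside
- petri_stack: bystander: two closed clear Petri dishes, 92 mm across, 36 mm high; origin at the centre of the underside
- pen_cup: bystander: grey cup of pens, 76 mm across, about 160 mm high with the pens; origin at the centre of its underside
- tube_rack: bystander: blue tube rack, 60 x 120 mm, 86 mm high with its capped tubes; origin at the centre of its underside
Things that resemble listed ones, but are neither listed nor needed, are in the scene too. What is shaped like the tray_top but turquoise is not meant.

How it is judged:
By the outcome, as a careful person would: the job done as asked, in the order asked, and still so for the second after the job is handed in, with the robot touching nothing.
It also fails if it takes over 64 s, if anything falls off the work surface, if the arm or the gripper's body presses on something with over 40 N, if the wrist force passes 120 N, or if a joint passes its speed limit or range.

## Working session

There is one attempt and no reset: what is moved stays moved. The work goes in short steps, Python scripts to look and compute and a tool call to move; the robot and the scene stay as the last step left them, time stands still between calls to the robot, and variables do not carry over. Pictures are saved under pics/ and viewed, about 8 in all and at most 12, crops included, and the job is handed in when it is done.

Besides the shell and the picture viewer there is one more tool, called after ">>>" as a command line: name --argument value ..., lists and objects as JSON in quotes. jog_arm: Moves the arm, as the interface text tells. Its arguments: {"type":"object","properties":{"steps":{"type":"array","items":{"type":"number"}},"newtons":{"type":"number"}},"required":["steps"]}

```bash
mkdir -p pics; ls; python3 - <<'E'
from plant import env, grab_frame, camera_model, spotter
import cv2,numpy as np
np.set_printoptions(precision=4,suppress=True)
s=env.read_state(); print(s['clock'],s['position'],s['orientation'],s['finger_gap'],env.tcp_to_grasp)
ims=[]
for c in ('top','side'):
    im=grab_frame(c); cv2.imwrite(f'pics/{c}0.png',im[:,:,::-1]); 
    m=camera_model(c); print(c,m['camera_matrix'],m['world_to_cam'])
    for n in ('tray_top','shaker','near_bar_outer','media_bottle','petri_stack','pen_cup','tube_rack'):
        for r in spotter.regions_of(c,n)[:3]:
            ys,xs=np.where(r['mask']); print(c,n,round(r['confidence'],2),np.round(r['at']),xs.min(),xs.max(),ys.min(),ys.max(),len(xs))
E
```

```text
pics
0.0 [ 0.1599 -0.6296  0.2304] [[-0.0005  0.2462 -0.9692]
 [ 0.0015 -0.9692 -0.2462]
 [-1.     -0.0016  0.0001]] 0.9992486383511534 0.0187
top [[498.3467   0.     262.456 ]
 [  0.     498.3467 189.8855]
 [  0.       0.       1.    ]] [[ 0.0051 -1.     -0.0022 -0.0027]
 [-0.986  -0.0047 -0.167   0.6324]
 [ 0.1669  0.003  -0.986   1.4643]
 [ 0.      0.      0.      1.    ]]
top tray_top 0.73 [349. 133.] 323 373 118 151 976
top tray_top 0.68 [320. 208.] 306 338 185 237 1135
top shaker 0.86 [197. 206.] 154 241 151 259 7141
top near_bar_outer 0.88 [197. 230.] 167 233 224 242 343
top media_bottle 0.95 [229. 143.] 216 238 128 155 508
top petri_stack 0.64 [285. 147.] 270 298 133 162 663
top pen_cup 0.81 [428. 236.] 411 450 225 250 724
top pen_cup 0.56 [324. 210.] 307 337 186 236 1019
top tube_rack 0.74 [108. 216.] 87 132 202 228 918
side [[412.183    0.     256.6257]
 [  0.     412.183  195.6989]
 [  0.       0.       1.    ]] [[ 0.9912 -0.1321 -0.0105 -0.621 ]
 [-0.0987 -0.6836 -0.7232  0.1336]
 [ 0.0884  0.7178 -0.6906  1.3069]
 [ 0.      0.      0.      1.    ]]
side tray_top 0.74 [338. 270.] 310 359 246 294 1212
side tray_top 0.65 [245. 246.] 215 270 230 261 1021
side shaker 0.78 [241. 166.] 191 284 129 204 4722
side near_bar_outer 0.47 [212. 161.] 201 220 141 180 228
side media_bottle 0.77 [300. 178.] 287 307 153 196 713
side petri_stack 0.97 [302. 219.] 290 318 210 236 642
side pen_cup 0.76 [221. 359.] 206 240 326 382 1389
side tube_rack 0.9 [222. 129.] 213 234 111 142 469
```

```bash
python3 - <<'E'
import cv2,numpy as np
a=cv2.imread('pics/top0.png')[90:290,70:470];b=cv2.imread('pics/side0.png')[90:390,170:400]
a=cv2.resize(a,None,fx=2,fy=2,interpolation=cv2.INTER_CUBIC);b=cv2.resize(b,None,fx=2,fy=2,interpolation=cv2.INTER_CUBIC)
cv2.imwrite('pics/a.png',a);cv2.imwrite('pics/b.png',b)
E
```

```text
(no output)
```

View pics/a.png

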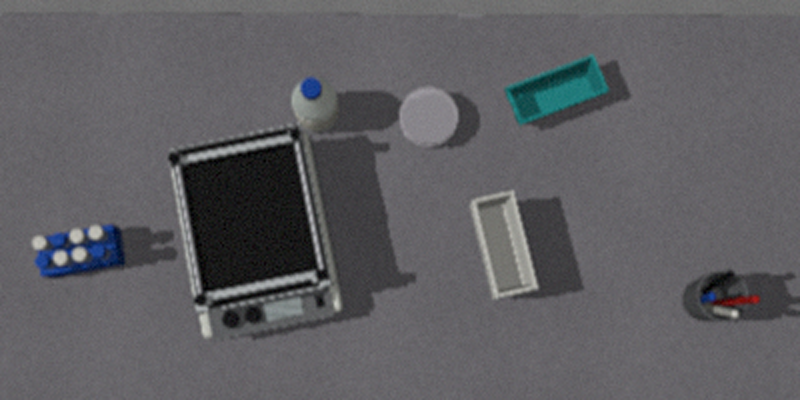

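View pics/b.png

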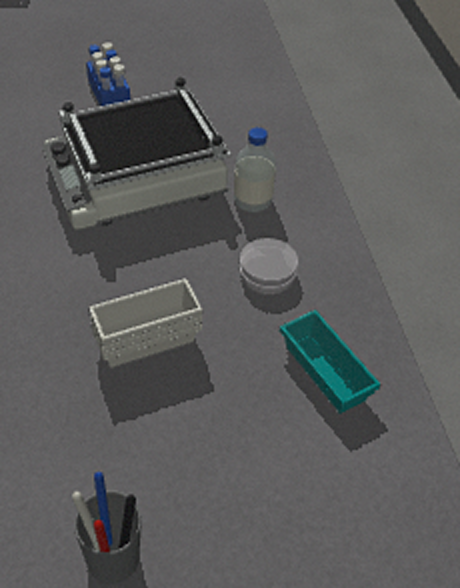

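The top view shows the white stack (about col 322, row 212 in the full frame). The turquoise look-alike is at (348,134), and the shaker at (195,205) has its panel and near bar facing the robot. The side view agrees. Next are rough poses and the wrist camera geometry.

```bash
cat > h.py <<'E'
from plant import env, grab_frame, camera_model, spotter
import cv2,numpy as np
np.set_printoptions(precision=4,suppress=True)
def cam(c,s=None):
    m=camera_model(c);K=np.array(m['camera_matrix'])
    if c!='wrist': return K,np.array(m['world_to_cam'])
    T=np.eye(4);T[:3,:3]=s['orientation'];T[:3,3]=s['position']
    return K,np.linalg.inv(T@np.array(m['T_tool_cam']))
def plane(px,z,K,W):
    px=np.atleast_2d(np.array(px,float));d=np.c_[px,np.ones(len(px))]@np.linalg.inv(K).T@W[:3,:3]
    o=-W[:3,:3].T@W[:3,3]; return o+d*((z-o[2])/d[:,2])[:,None]
def proj(P,K,W):
    q=(np.atleast_2d(P)@W[:3,:3].T+W[:3,3])@K.T; return q[:,:2]/q[:,2:]
E
python3 - <<'E'
from h import *
print(camera_model('wrist'))
K,W=cam('top'); f=lambda p:np.array(p)/2+[70,90]
p=plane(f([(471,201),(512,192),(538,289),(494,298)]),.082,K,W);print('tray',p,p.mean(0))
print(np.degrees(np.arctan2(*(p[0]-p[3])[1::-1])),np.linalg.norm(p[0]-p[3]),np.linalg.norm(p[0]-p[1]))
p=plane(f([(202,298),(320,275),(180,157),(295,131)]),.12,K,W);print('bar knobs',p)
p=plane(f([(310,88)]),.15,K,W);print('bottle',p)
E
```

```text
{'camera_matrix': array([[289.7845,   0.    , 257.6561],
       [  0.    , 289.7845, 196.755 ],
       [  0.    ,   0.    ,   1.    ]]), 'T_tool_cam': array([[-0.0005, -0.3277,  0.9448, -0.1436],
       [ 1.    , -0.0009,  0.0002, -0.0002],
       [ 0.0008,  0.9448,  0.3277, -0.0843],
       [ 0.    ,  0.    ,  0.    ,  1.    ]])}
tray [[ 0.6262 -0.1282  0.082 ]
 [ 0.6402 -0.1896  0.082 ]
 [ 0.4955 -0.2254  0.082 ]
 [ 0.482  -0.1606  0.082 ]] [ 0.561  -0.1759  0.082 ]
12.664273999820622 0.1478661962139182 0.06295819206923893
bar knobs [[0.4772 0.2613 0.12  ]
 [0.511  0.0929 0.12  ]
 [0.6832 0.3009 0.12  ]
 [0.7231 0.1331 0.12  ]]
bottle [[0.78   0.1097 0.15  ]]
```

>>> jog_arm --steps '[10,10,7,0,0,0,8.5,44,46.5,7,0,0,-0.02,8.5,44,46.5,7,0,0,-0.02,8.5,44,46.5,7,0,0,-0.02,8.5,44,46.5,7,0,0,-0.02,8.5,44,46.5,7,0,0,-0.02,8.5,44,46.5,7,0,0,-0.02,8.5,44,46.5,7,0,0,-0.02,8.5,44,46.5,7,0,0,-0.02,8.5,44,46.5,7,0,0,-0.02,8.5,44,46.5,7,0,0,-0.02,8.5,44,46.5,7,0,0,-0.02,8.5,44,46.5,7,0,0,-0.02,8.5,44,46.5,7,0,0,-0.02,8.5]'

```text
clock: 2.55
position: [0.5993, -0.1666, 0.3014]
orientation: [[-0.0, 0.224, -0.974], [-0.001, -0.974, -0.224], [-1.0, 0.001, 0.0]]
force: [0.1, -0.9, 0.8]
finger_gap: 0.992
```

```bash
python3 - <<'E'
from h import *
s=env.read_state(); print(s['clock'],s['position'],s['qd'],s['force'])
im=grab_frame('wrist'); cv2.imwrite('pics/w1.png',im[:,:,::-1]); K,W=cam('wrist',s)
for r in spotter.regions_of('wrist','tray_top'):
    print(r['confidence'],r['at']); ys,xs=np.where(r['mask'])
    rect=cv2.minAreaRect(np.c_[xs,ys].astype(np.float32));b=cv2.boxPoints(rect);print(b); p=plane(b,.082,K,W);print(p,p.mean(0))
E
```

```text
2.55 [ 0.5993 -0.1666  0.3014] [-0.0006 -0.0017 -0.0043 -0.0001 -0.0023 -0.0015 -0.0032] [ 0.0736 -0.8584  0.8292]
0.91 [365.5, 23.4]
[[311.   0.]
 [442.   0.]
 [442.  48.]
 [311.  48.]]
[[ 0.7892 -0.1818  0.082 ]
 [ 0.8207 -0.3188  0.082 ]
 [ 0.7777 -0.3386  0.082 ]
 [ 0.7447 -0.1948  0.082 ]] [ 0.7831 -0.2585  0.082 ]
0.81 [258.1, 188.4]
[[232. 134.]
 [283. 134.]
 [283. 243.]
 [232. 243.]]
[[ 0.6314 -0.1268  0.082 ]
 [ 0.6454 -0.1881  0.082 ]
 [ 0.4996 -0.226   0.082 ]
 [ 0.4836 -0.1562  0.082 ]] [ 0.565  -0.1743  0.082 ]
```

View pics/w1.png

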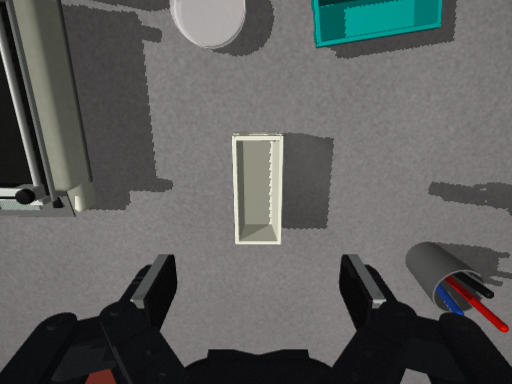

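The stack lies squarely under the wrist camera, with rim corners near (233,136), (283,136), (282,243) and (236,243). The camera looks slightly past the far end, so I'll fit the two sides and the near edge.

```bash
cat >> h.py <<'E'
def trayfit(im,s,z,rows,cols,c0,r0,thr=None):
    "side/near rim edges at height z -> centre and yaw; c0,r0 a pixel inside"
    K,W=cam('wrist',s); g=cv2.GaussianBlur(im.astype(np.float32).mean(2),(3,3),0)
    def edge(line,a,b): # outermost strong fall of brightness between a and b (from inside to outside)
        idx=np.arange(a,b,1 if b>a else -1);v=line[idx];d=-np.diff(v);k=np.where(d>0.5*d.max())[0][-1]
        lo=max(k-2,0);w=np.clip(d[lo:k+3],0,None);i=(np.arange(lo,lo+len(w))*w).sum()/w.sum()+.5
        return a+np.sign(b-a)*i
    L=np.array([(edge(g[r],c0[0],c0[0]-cols),r) for r in rows]);R=np.array([(edge(g[r],c0[1],c0[1]+cols),r) for r in rows])
    N=np.array([(c,edge(g[:,c],r0,r0+25)) for c in range(c0[0]+3,c0[1]-3)])
    out=[]
    for e in (L,R,N):
        p=plane(e,z,K,W)[:,:2].astype(np.float32);vx,vy,x,y=cv2.fitLine(p,cv2.DIST_HUBER,0,.001,.001).ravel();out.append((np.array([x,y],float),np.array([vx,vy],float)))
    u=[o[1]*np.sign(o[1][0]) for o in out[:2]];ax=(u[0]+u[1]);ax/=np.linalg.norm(ax);n=np.array([-ax[1],ax[0]])
    l,r,nn=(out[0][0]@n),(out[1][0]@n),(out[2][0]@ax)
    print('yaw L,R',[np.degrees(np.arctan2(*q[::-1])) for q in u],'near normal',np.degrees(np.arctan2(*out[2][1][::-1])),'width',l-r,L.mean(0),R.mean(0),N.mean(0))
    c=ax*(nn+.075)+n*(l+r)/2; return c,np.degrees(np.arctan2(ax[1],ax[0]))
E
python3 - <<'E'
from h import *
s=env.read_state();im=cv2.imread('pics/w1.png')[:,:,::-1]
print(trayfit(im,s,.082,range(150,236),14,(241,275),236))
print(np.degrees(np.arctan2(s['orientation'][1][1],s['orientation'][0][1])))
E
```

```text
yaw L,R [np.float64(13.218832984577439), np.float64(13.046982815408535)] near normal -77.08854059158875 width 0.06393008905522019 [233.2067 192.5   ] [281.612 192.5  ] [257.5    243.9976]
(array([ 0.5634, -0.1742]), np.float64(13.132907898442603))
-76.99939405631211
```

>>> jog_arm --steps '[-3.6,-0.75,-6,0,0,0.002,8.5,-3.6,-0.75,-12,0,0,0.002,8.5,-3.6,-0.75,-17,0,0,0.002,8.5,-3.6,-0.75,-20,0,0,0.002,8.5,-3.6,-0.75,-22,0,0,0.002,8.5,-3.6,-0.75,-23.5,0,0,0.002,8.5,-3.6,-0.75,-23.5,0,0,0.002,8.5,-3.6,-0.75,-23.5,0,0,0.002,8.5]' --newtons 30

```text
clock: 3.65
position: [0.5649, -0.1727, 0.0675]
orientation: [[0.002, 0.229, -0.974], [-0.0, -0.974, -0.229], [-1.0, 0.001, -0.002]]
force: [0.2, 0.0, -0.4]
finger_gap: 0.997
```

```bash
python3 - <<'E'
from h import *
s=env.read_state(); print(s['clock'],s['position'],s['force'],s['finger_gap'])
a=grab_frame('wrist');b=grab_frame('side')
b=cv2.resize(b[190:290,180:310],(499,384),interpolation=cv2.INTER_CUBIC);a=a[:,50:462] 
im=np.hstack([a[:, :],b])[:,:,::-1]; im=cv2.resize(im,None,fx=.85,fy=.85); print(im.shape);cv2.imwrite('pics/g1.png',im)
E
```

```text
3.65 [ 0.5649 -0.1727  0.0675] [ 0.1841  0.0263 -0.4065] 0.9967517454299009
(326, 774, 3)
```

View pics/g1.png

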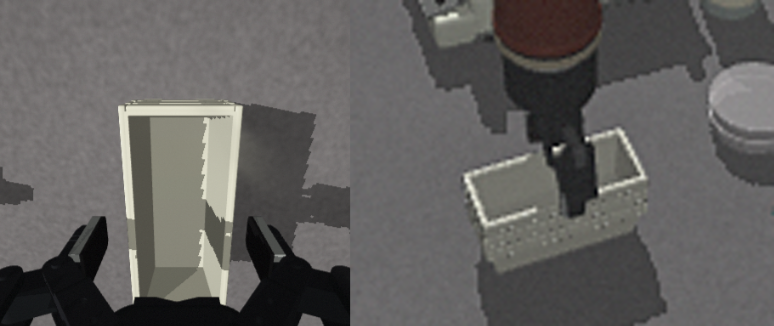

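The fingers straddle the stack's rim on both sides. I'll work out the near fingertip height from the side picture, where the tip shows at about mosaic (575,213).

```bash
python3 - <<'E'
from h import *
K,W=cam('side'); c=np.array([.5649,-.1727]);d=np.array([.229,-.974])
for lat in (.0425,.050,.057):
  for z in (.06,.07,.08,.09): 
    p=proj([*(c+d*lat),z],K,W)[0]; m=((p-[180,190])*[499/130,3.84]+[412,0])*.85
    print(lat,z,p,m)
E
```

```text
0.0425 0.06 [248.2069 259.4689] [572.7381 226.7466]
0.0425 0.07 [248.1192 257.2706] [572.452  219.5713]
0.0425 0.08 [248.0304 255.0459] [572.1624 212.3098]
0.0425 0.09 [247.9406 252.7943] [571.8693 204.9605]
0.05 0.06 [249.1197 261.4673] [575.7163 233.2691]
0.05 0.07 [249.0371 259.2712] [575.4468 226.1013]
0.05 0.08 [248.9535 257.0487] [575.174  218.8469]
0.05 0.09 [248.8689 254.7991] [574.8979 211.5043]
0.057 0.06 [249.9789 263.3483] [578.5196 239.4088]
0.057 0.07 [249.9011 261.1545] [578.2659 232.2483]
0.057 0.08 [249.8224 258.9341] [578.0091 225.0009]
0.057 0.09 [249.7428 256.6866] [577.7491 217.665 ]
```

The tip height works out to about 0.08 m, so the pads are set back about 13 mm as stated. I'll go 3 mm lower, correct the 1.5 mm offset, and close.

>>> jog_arm --steps '[-0.15,-0.15,-0.3,0,0,0,8.5,-0.15,-0.15,-0.3,0,0,0,7,-0.15,-0.15,-0.3,0,0,0,5.8,-0.15,-0.15,-0.3,0,0,0,5.8,-0.15,-0.15,-0.3,0,0,0,5.8,-0.15,-0.15,-0.3,0,0,0,5.8]' --newtons 30

```text
clock: 4.5
position: [0.5625, -0.1742, 0.0635]
orientation: [[0.0, 0.229, -0.974], [-0.0, -0.974, -0.229], [-1.0, 0.0, -0.0]]
force: [-2.0, -1.7, 5.2]
finger_gap: 0.737
```

>>> jog_arm --steps '[0,0,0.4,0,0,0,5.8,0,0,0.8,0,0,0,5.8,0,0,1.2,0,0,0,5.8,0,0,1.6,0,0,0,5.8,0,0,2,0,0,0,5.8,0,0,2.4,0,0,0,5.8,0,0,2.8,0,0,0,5.8,0,0,3.4,0,0,0,5.8,0,0,4.2,0,0,0,5.8,0,0,6,0,0,0,5.8,0,0,10,0,0,0,5.8,0,0,15,0,0,0,5.8,0,0,20,0,0,0,5.8,0,0,20,0,0,0,5.8]'

```text
clock: 6.25
position: [0.5646, -0.1741, 0.2692]
orientation: [[0.008, 0.229, -0.973], [-0.003, -0.973, -0.229], [-1.0, 0.004, -0.007]]
force: [0.1, -0.3, -1.2]
finger_gap: 0.741
```

```bash
python3 - <<'E'
from h import *
s=env.read_state(); print(s['clock'],s['position'],s['force'],s['finger_gap'])
a=grab_frame('wrist');b=grab_frame('side'); cv2.imwrite('pics/w2.png',a[:,:,::-1])
b=cv2.resize(b[140:290,150:320],(435,384),interpolation=cv2.INTER_CUBIC);a=a[:,80:432] 
im=np.hstack([a,b])[:,:,::-1];cv2.imwrite('pics/g2.png',im)
E
```

```text
6.25 [ 0.5646 -0.1741  0.2692] [ 0.0865 -0.2835 -1.214 ] 0.7410839683696663
```

View pics/g2.png

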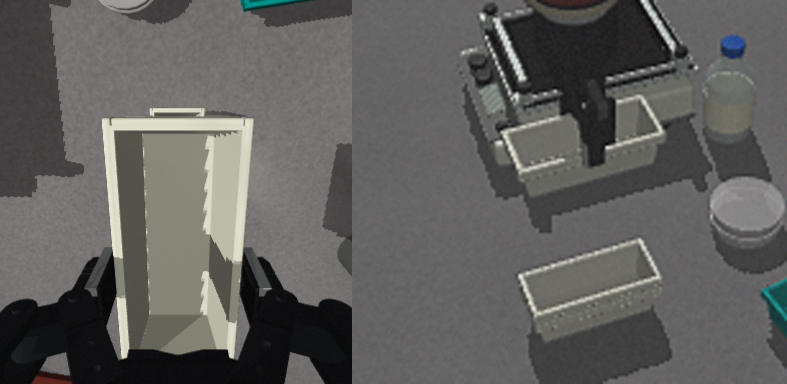

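Only the top tray lifted (about 1.2 N), and two trays stay nested on the bench. Next I carry it over the shaker, high up, to measure the shaker with the wrist camera.

>>> jog_arm --steps '[1,3,2,0,0,0,5.8,2,7,4,0,0,0,5.8,3,12,5,0,0,0,5.8,4,17,5,0,0,0,5.8,5,22,5,0,0,0,5.8,6,27,5,0,0,0,5.8,7,32,5,0,0,0,5.8,7,36,5,0,0,0,5.8,7,38,5,0,0,0,5.8,7,38,5,0,0,0,5.8,7,38,5,0,0,0,5.8,7,38,5,0,0,0,5.8]'

```text
clock: 7.85
position: [0.6331, 0.2038, 0.3134]
orientation: [[0.0, 0.226, -0.974], [-0.001, -0.974, -0.226], [-1.0, 0.001, -0.0]]
force: [0.7, -0.2, -1.4]
finger_gap: 0.742
```

```bash
python3 - <<'E'
from h import *
s=env.read_state(); print(s['clock'],s['position'],s['force'],s['finger_gap'])
a=grab_frame('wrist'); cv2.imwrite('pics/w3.png',a[:,:,::-1])
cv2.imwrite('pics/w3b.png',cv2.resize(a,None,fx=1.5,fy=1.5,interpolation=cv2.INTER_CUBIC)[:,:,::-1])
K,W=cam('wrist',s)
for r in spotter.regions_of('wrist','near_bar_outer'):
    ys,xs=np.where(r['mask']);print(r['confidence'],r['at'],xs.min(),xs.max(),ys.min(),ys.max())
E
```

```text
7.85 [0.6331 0.2038 0.3134] [ 0.7145 -0.1746 -1.4428] 0.7421174115608102
```

View pics/w3b.png

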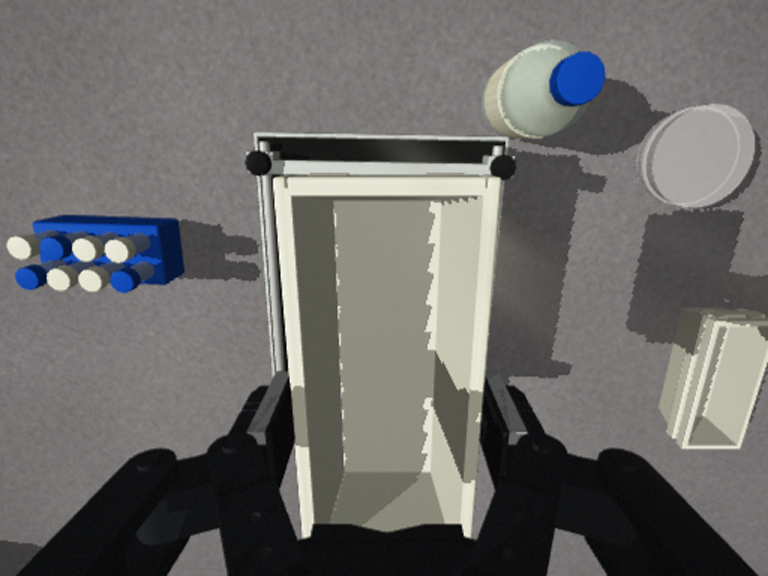

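The far bar and its two knobs show at (259,162) and (503,166) in the enlarged view, just ahead of the tray. The tray hides the near bar.

```bash
python3 - <<'E'
from h import *
s=env.read_state();K,W=cam('wrist',s)
p=plane(np.array([(259,162),(503,166)])/1.5,.125,K,W);d=p[0]-p[1];print(p,p.mean(0),np.linalg.norm(d),'yaw',np.degrees(np.arctan2(-d[0],d[1])))
# platform border lines (top z .095): far edge & left edge
q=plane(np.array([(256,134),(507,140)])/1.5,.095,K,W);d=q[0]-q[1];print('platform far',q,np.linalg.norm(d),np.degrees(np.arctan2(-d[0],d[1])))
im=cv2.imread('pics/top0.png')[:,:,::-1];Kt,Wt=cam('top')
q=plane(np.array([(202,298),(320,275),(180,157),(295,131)])/2+[70,90],.125,Kt,Wt);d=q[::2]-q[1::2];print(q,np.degrees(np.arctan2(-d[:,0],d[:,1])),np.linalg.norm(d,axis=1))
y=np.radians(12.2);u=np.array([np.cos(y),np.sin(y)]);fc=p.mean(0)[:2];o=fc-.1*u;print('origin',o,'target',o+.022*u)
print('tool yaw',np.degrees(np.arctan2(s['orientation'][1,1],s['orientation'][0,1])) if hasattr(s['orientation'],'shape') else '')
K2,W2=cam('wrist',s);im3=cv2.imread('pics/w3.png').astype(float)
print(trayfit(im3,s,.3134+.0185,range(150,235),18,(200,315),330))
# bars in original top image, rectified shaker view
G=lambda x,y,z:proj([*(o+x*u+y*np.array([-u[1],u[0]])),z],Kt,Wt)[0]
src=np.float32([G(-.14,.11,.117),G(-.14,-.11,.117),G(.14,-.11,.117)]);dst=np.float32([(0,560),(440,560),(440,0)])
cv2.imwrite('pics/rect.png',cv2.warpAffine(im[:,:,::-1],cv2.getAffineTransform(src,dst),(440,560),flags=cv2.INTER_CUBIC))
E
```

```text
[[0.6821 0.3117 0.125 ]
 [0.7197 0.137  0.125 ]] [0.7009 0.2244 0.125 ] 0.17863888451497945 yaw 12.162066391320733
platform far [[0.6994 0.3246 0.095 ]
 [0.7395 0.1322 0.095 ]] 0.19655546240736357 11.777916478210205
[[0.4769 0.2603 0.125 ]
 [0.5106 0.0926 0.125 ]
 [0.6822 0.2998 0.125 ]
 [0.7219 0.1326 0.125 ]] [11.3474 13.3678] [0.1711 0.1719]
origin [0.6031 0.2032] target [0.6246 0.2079]
tool yaw -76.88842321890445
yaw L,R [np.float64(12.931226743802188), np.float64(12.88320522042946)] near normal -78.16921956264615 width 0.06369078079418303 [187.4823 192.    ] [327.5651 192.    ] [257.     350.3174]
(array([0.6573, 0.2106]), np.float64(12.907215982092882))
```

View pics/rect.png

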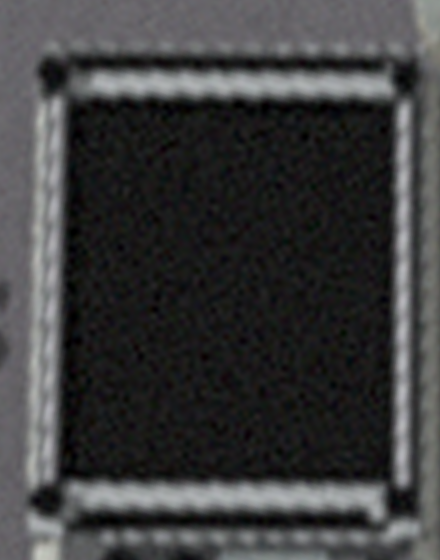

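>>> jog_arm --steps '[-0.8,0.3,-2,0,0,-0.016,5.8,-0.8,0.3,-5,0,0,-0.016,5.8,-0.8,0.3,-9,0,0,-0.016,5.8,-0.8,0.3,-13,0,0,-0.016,5.8,-0.8,0.3,-16,0,0,-0.016,5.8,-0.8,0.3,-17,0,0,-0.016,5.8,-0.8,0.3,-17,0,0,-0.016,5.8,-0.8,0.3,-17,0,0,-0.016,5.8,-0.8,0.3,-17,0,0,-0.016,5.8]'

```text
clock: 9.07
position: [0.6252, 0.2093, 0.1447]
orientation: [[0.002, 0.213, -0.977], [0.001, -0.977, -0.213], [-1.0, -0.0, -0.002]]
force: [0.7, 0.1, -1.0]
finger_gap: 0.739
```

```bash
python3 - <<'E'
from h import *
s=env.read_state(); print(s['clock'],s['position'],s['force'],s['finger_gap'],np.degrees(np.arctan2(s['orientation'][1][1],s['orientation'][0][1])))
a=grab_frame('wrist');cv2.imwrite('pics/w4.png',a[:,:,::-1]); b=grab_frame('side'); b=cv2.resize(b[110:230,170:300],(416,384),interpolation=cv2.INTER_CUBIC)
cv2.imwrite('pics/g4.png',np.hstack([a[:,70:442],b])[:,:,::-1])
E
```

```text
9.075 [0.6252 0.2093 0.1447] [ 0.7163  0.1161 -0.9592] 0.7391133639340748 -77.69751231867859
```

View pics/g4.png

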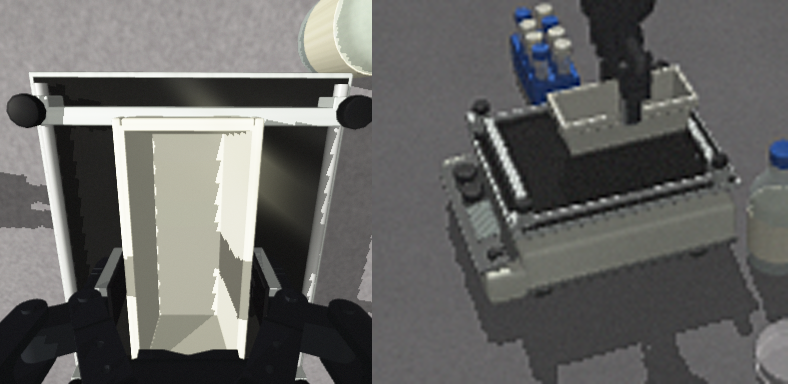

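The tray hovers centred between the knobs ((95,111) and (423,111) in the full frame), parallel to the far bar. Now the gap along x.

```bash
python3 - <<'E'
from h import *
s=env.read_state();K,W=cam('wrist',s)
im=cv2.imread('pics/w4.png').astype(np.float32).mean(2)
for c in (125,150,165,355,365,380): print(c,im[100:132,c].astype(int))
print(257,im[108:136,257].astype(int))
k=plane([(95,111),(423,111)],.125,K,W);d=k[0]-k[1];print(k,np.linalg.norm(d),np.degrees(np.arctan2(-d[0],d[1])))
y=np.radians(12.2);u=np.array([np.cos(y),np.sin(y)]);t=np.array(s['position'])[:2]
print('knob x from tcp',(k[:,:2]-t)@u,'lat',(k[:,:2]-t)@[-u[1],u[0]])
for r in range(112,132,2): print(r,'bar top z.117',(plane([257,r],.117,K,W)[0,:2]-t)@u,'rim z.1632',(plane([257,r],.1632,K,W)[0,:2]-t)@u)
E
```

```text
125 [ 82  86  85  84  84  84  94 141 153 154 151 154 155 157 158 157 157 155
 156 156 154 153 154 150 105  44  20  21  21  19  20  24]
150 [ 22  20  21  23  19  37 101 210 242 246 246 246 247 247 247 247 246 246
 246 245 245 245 244 242 202  92  22  32  32  35  34  32]
165 [ 32  22  21  21  21  37  99 209 240 245 246 246 247 247 247 247 246 245
 246 245 245 245 244 243 209  95  25  23  24  31  33  35]
355 [ 37  37  37  39  36  37  66 110 214 235 236 237 237 238 237 238 237 237
 236 236 236 238 237 187 150 106  48  31  29  31  29  31]
365 [ 35  37  35  36  35  34  50 105 212 234 236 237 236 237 237 237 237 235
 235 235 236 236 197 174 168 113  54  35  33  32  33  33]
380 [ 35  34  33  33  35  34  47 101 210 233 235 235 236 235 236 236 235 234
 233 233 235 234 235 234 181 111  56  35  38  38  39  37]
257 [220 240 242 242 242 243 243 243 203 157 215 241 248 249 248 247 247 247
 247 247 248 248 198 118 105 119 168 180]
[[0.6812 0.3114 0.125 ]
 [0.7188 0.1385 0.125 ]] 0.17692574475506745 12.256569331692113
knob x from tcp [0.0767 0.0768] lat [ 0.088  -0.0889]
112 bar top z.117 0.07584799914460698 rim z.1632 0.07807283236488932
114 bar top z.117 0.07475690053373837 rim z.1632 0.07727678492544822
116 bar top z.117 0.07366105545197738 rim z.1632 0.07647727453961292
118 bar top z.117 0.07256043285983556 rim z.1632 0.07567427856148767
120 bar top z.117 0.07145500144658974 rim z.1632 0.07486777414728842
122 bar top z.117 0.07034472962731349 rim z.1632 0.07405773825317723
124 bar top z.117 0.06922958553986835 rim z.1632 0.07324414763306643
126 bar top z.117 0.06810953704185618 rim z.1632 0.07242697883639583
128 bar top z.117 0.06698455170753094 rim z.1632 0.07160620820587921
130 bar top z.117 0.06585459682466915 rim z.1632 0.07078181187522115
```

The bar's inner face is about 69.3 mm ahead of the TCP, and the tray wall would reach 69.5 mm. So I back off 5 mm along the shaker's x before lowering.

>>> jog_arm --steps '[-0.5,-0.1,0,0,0,0,5.8,-0.5,-0.1,0,0,0,0,5.8,-0.5,-0.1,-0.6,0,0,0,5.8,-0.5,-0.1,-1.2,0,0,0,5.8,-0.5,-0.1,-1.6,0,0,0,5.8,-0.5,-0.1,-1.9,0,0,0,5.8,-0.5,-0.1,-1.9,0,0,0,5.8,-0.5,-0.1,-1.9,0,0,0,5.8]'

```text
clock: 10.18
position: [0.6196, 0.2081, 0.1245]
orientation: [[0.0, 0.213, -0.977], [0.0, -0.977, -0.213], [-1.0, -0.0, -0.0]]
force: [-0.1, 0.1, -0.8]
finger_gap: 0.741
```

>>> jog_arm --steps '[0,0,-0.05,0,0,0,5.8,0,0,-0.1,0,0,0,5.8,0,0,-0.15,0,0,0,5.8,0,0,-0.15,0,0,0,5.8,0,0,-0.15,0,0,0,5.8]'

```text
clock: 10.8
position: [0.6196, 0.2081, 0.1228]
orientation: [[0.0, 0.213, -0.977], [0.0, -0.977, -0.213], [-1.0, -0.0, -0.0]]
force: [-0.2, -0.7, -1.2]
finger_gap: 0.739
```

>>> jog_arm --steps '[0,0,-0.05,0,0,0,5.8,0,0,-0.05,0,0,0,5.8,0,0,-0.1,0,0,0,5.8,0,0,-0.1,0,0,0,5.8]'

```text
clock: 11.3
position: [0.6196, 0.2081, 0.1227]
orientation: [[0.0, 0.213, -0.977], [-0.0, -0.977, -0.213], [-1.0, 0.0, -0.0]]
force: [-3.4, -1.0, 8.3]
finger_gap: 0.739
```

Contact with the platform. I ease up 0.5 mm, release, and rise.

>>> jog_arm --steps '[0,0,0.05,0,0,0,5.8,0,0,0.05,0,0,0,6.6,0,0,0.05,0,0,0,7.5,0,0,0.05,0,0,0,8.5,0,0,0.05,0,0,0,8.5,0,0,0.05,0,0,0,8.5,0,0,2,0,0,0,8.5,0,0,6,0,0,0,8.5,0,0,12,0,0,0,8.5,0,0,18,0,0,0,8.5,0,0,18,0,0,0,8.5]'

```text
clock: 12.68
position: [0.6211, 0.2095, 0.3096]
orientation: [[0.01, 0.213, -0.977], [0.004, -0.977, -0.213], [-1.0, -0.002, -0.01]]
force: [0.8, 0.1, -0.1]
finger_gap: 0.997
```

```bash
python3 - <<'E'
from h import *
s=env.read_state(); print(s['clock'],s['position'],s['force'],s['finger_gap'])
a=grab_frame('wrist');cv2.imwrite('pics/w5.png',a[:,:,::-1])
cv2.imwrite('pics/w5b.png',cv2.resize(a[60:384,110:410],None,fx=1.8,fy=1.8,interpolation=cv2.INTER_CUBIC)[:,:,::-1])
E
```

```text
12.675 [0.6211 0.2095 0.3096] [ 0.7664  0.1404 -0.1414] 0.9966949452317302
```

View pics/w5b.png

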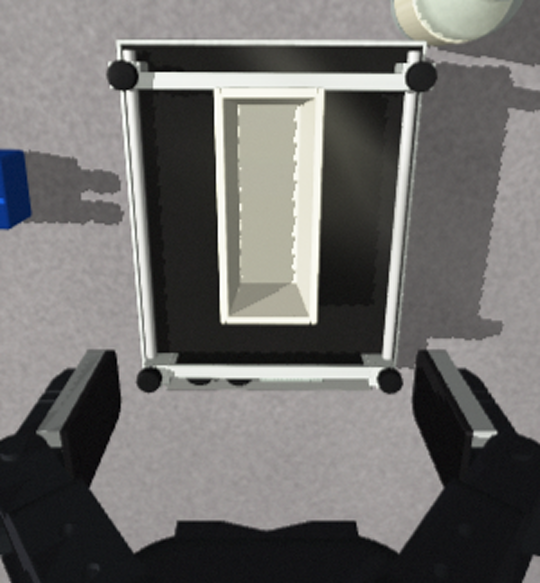

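The tray is upright between the bars. The near bar runs from knob (149,379) to (390,379) in the crop, with its lower edge at about crop row 379. Next I measure its outer face.

```bash
python3 - <<'E'
from h import *
s=env.read_state();K,W=cam('wrist',s);im=cv2.imread('pics/w5.png').astype(np.float32).mean(2)
for c in (215,255,300): print(im[255:280,c].astype(int))
g=lambda p,z:plane(np.array(p)/1.8+[110,60],z,K,W)
k=g([(149,379),(390,379),(122,75),(421,75)],.125);print('knobs',k,np.degrees(np.arctan2(*( (k[[0,2]]-k[[1,3]])*[-1,1,1])[:,:2].T)))
print('outer top edge',plane([(215,270.5),(300,270.5)],.117,K,W),'inner far',plane([(180,109),(330,109)],.117,K,W))
E
```

```text
[ 22  17  17  17  16  15  22 105 200 229 232 233 231 231 191  86  34  78
 123 132 131 123 147 159 159]
[ 32  22  14  15  17  16  21  83 162 228 233 233 232 232 232 194 168 140
 130 134 131 128 150 160 157]
[ 23  21  16  16  17  18  15  62 118 219 231 229 230 231 234 172 133 131
 129 132 132 136 157 155 154]
knobs [[0.4769 0.2641 0.125 ]
 [0.5138 0.0943 0.125 ]
 [0.6802 0.3093 0.125 ]
 [0.7178 0.1363 0.125 ]] [12.2828 12.2695]
outer top edge [[0.4777 0.2362 0.117 ]
 [0.5017 0.1257 0.117 ]] inner far [[0.6725 0.308  0.117 ]
 [0.7076 0.1466 0.117 ]]
```

Push plan: come down behind the near bar with the fingers open, so they straddle the tray's rim and press the bar on both sides of it.

>>> jog_arm --steps '[-5,-1,0,0,0,0,8.5,-11,-2.5,0,0,0,0,8.5,-15.4,-3.7,0,0,0,0,8.5,-15.4,-3.7,-2,0,0,0,8.5,-15.4,-3.7,-8,0,0,0,8.5,-15.4,-3.7,-13,0,0,0,8.5,-15.4,-3.7,-17,0,0,0,8.5,-15.4,-3.7,-19,0,0,0,8.5,-15.4,-3.7,-20,0,0,0,8.5,-15.4,-3.7,-20.5,0,0,0,8.5,-15.4,-3.7,-20.5,0,0,0,8.5,-15.4,-3.7,-20.5,0,0,0,8.5]'

```text
clock: 14.22
position: [0.466, 0.1712, 0.0976]
orientation: [[0.001, 0.213, -0.977], [0.0, -0.977, -0.213], [-1.0, 0.0, -0.001]]
force: [0.0, -0.9, 0.5]
finger_gap: 0.996
```

```bash
python3 - <<'E'
from h import *
s=env.read_state(); print(s['clock'],s['position'],s['force'],s['finger_gap'])
a=grab_frame('wrist');cv2.imwrite('pics/w6.png',a[:,:,::-1]); b=grab_frame('side'); b=cv2.resize(b[110:230,170:300],(416,384),interpolation=cv2.INTER_CUBIC)
cv2.imwrite('pics/g6.png',np.hstack([a[:,70:442],b])[:,:,::-1])
E
```

```text
14.225 [0.466  0.1712 0.0976] [ 0.0004 -0.8535  0.5015] 0.9961830989957831
```

View pics/g6.png

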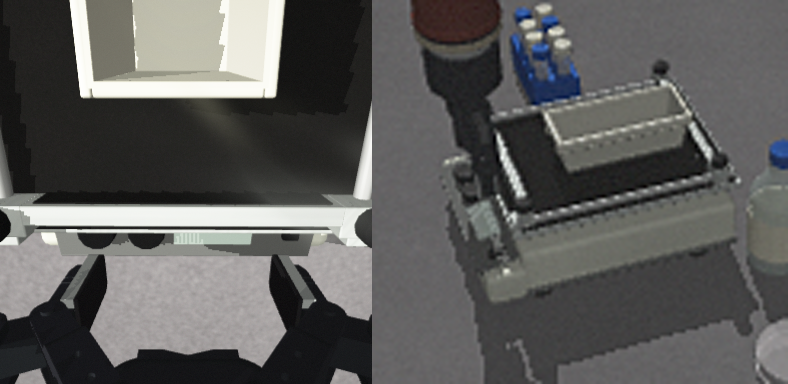

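Both fingertips stand behind the bar, clear of the knobs. I lower 4 mm, then push along the shaker's x, first coarse and then fine.

>>> jog_arm --steps '[0,0,-0.4,0,0,0,8.5,0.49,0.11,-0.4,0,0,0,8.5,0.98,0.21,-0.4,0,0,0,8.5,1.47,0.32,-0.4,0,0,0,8.5,1.96,0.43,-0.4,0,0,0,8.5,2.44,0.53,-0.4,0,0,0,8.5,2.93,0.64,-0.4,0,0,0,8.5,3.42,0.74,-0.4,0,0,0,8.5,3.91,0.85,-0.4,0,0,0,8.5,4.4,0.96,-0.4,0,0,0,8.5,4.89,1.06,-0.4,0,0,0,8.5,5.38,1.17,-0.4,0,0,0,8.5,5.86,1.28,-0.4,0,0,0,8.5,5.86,1.28,-0.4,0,0,0,8.5]'

```text
clock: 16.08
position: [0.5249, 0.1841, 0.0928]
orientation: [[0.001, 0.213, -0.977], [0.001, -0.977, -0.213], [-1.0, -0.0, -0.001]]
force: [-0.3, 0.1, 0.5]
finger_gap: 0.996
```

```bash
python3 - <<'E'
from h import *
s=env.read_state(); print(s['clock'],s['position'],s['force'],s['torque'])
a=grab_frame('wrist');cv2.imwrite('pics/w7.png',a[:,:,::-1])
E
```

```text
16.075 [0.5249 0.1841 0.0928] [-0.3069  0.1198  0.4984] [-0.093   0.0953 -0.0468]
```

View pics/w7.png

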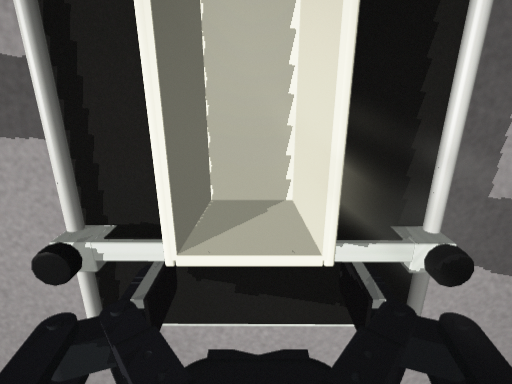

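The bar slid along with the fingers at both sides of the tray, and its face at image rows 240–262 is now partly under the rim. I continue in small steps and watch the force.

>>> jog_arm --steps '[0.2,0.04,0,0,0,0,8.5,0.4,0.09,0,0,0,0,8.5,0.6,0.13,0,0,0,0,8.5,0.8,0.17,0,0,0,0,8.5]'

```text
clock: 16.62
position: [0.5322, 0.1857, 0.0929]
orientation: [[-0.0, 0.213, -0.977], [0.0, -0.977, -0.213], [-1.0, -0.0, -0.0]]
force: [-3.3, 0.1, 3.2]
finger_gap: 0.995
```

>>> jog_arm --steps '[0.15,0.03,0,0,0,0,8.5,0.3,0.07,0,0,0,0,8.5]'

```text
clock: 16.88
position: [0.5352, 0.1864, 0.0929]
orientation: [[-0.0, 0.213, -0.977], [0.0, -0.977, -0.213], [-1.0, -0.0, 0.0]]
force: [-4.9, 0.1, 3.8]
finger_gap: 0.993
```

>>> jog_arm --steps '[0.15,0.03,0,0,0,0,8.5,0.3,0.07,0,0,0,0,8.5]'

```text
clock: 17.12
position: [0.5382, 0.187, 0.0928]
orientation: [[-0.0, 0.213, -0.977], [0.0, -0.977, -0.213], [-1.0, -0.0, 0.0]]
force: [-5.3, -0.5, 3.8]
finger_gap: 0.993
```

>>> jog_arm --steps '[0.1,0.02,0,0,0,0,8.5,0.2,0.04,0,0,0,0,8.5]'

```text
clock: 17.38
position: [0.5394, 0.1872, 0.0927]
orientation: [[-0.002, 0.213, -0.977], [-0.001, -0.977, -0.213], [-1.0, 0.0, 0.002]]
force: [-10.0, -1.6, 7.8]
finger_gap: 0.994
```

>>> jog_arm --steps '[0.1,0.02,0,0,0,0,8.5,0.2,0.04,0,0,0,0,8.5]'

```text
clock: 17.62
position: [0.5396, 0.1872, 0.0925]
orientation: [[-0.005, 0.213, -0.977], [-0.002, -0.977, -0.213], [-1.0, 0.001, 0.005]]
force: [-19.7, -2.7, 15.5]
finger_gap: 0.996
```

Firm stop: the force rose from about 5 N to 20 N without further travel. I back off, rise, and check.

>>> jog_arm --steps '[-0.3,-0.06,0,0,0,0,8.5,-1,-0.2,0,0,0,0,8.5,-2.5,-0.5,0,0,0,0,8.5,-3.5,-0.7,0,0,0,0,8.5,-3.5,-0.7,2,0,0,0,8.5,-3.5,-0.7,7,0,0,0,8.5,-3.5,-0.7,13,0,0,0,8.5,2,0.5,18,0,0,0,8.5,7,1.5,20,0,0,0,8.5,8,2,20,0,0,0,8.5,8,2,20,0,0,0,8.5,8,2,20,0,0,0,8.5,8,2,20,0,0,0,8.5]'

```text
clock: 19.25
position: [0.6213, 0.2075, 0.293]
orientation: [[0.0, 0.213, -0.977], [-0.001, -0.977, -0.213], [-1.0, 0.001, -0.0]]
force: [0.7, -0.4, 0.6]
finger_gap: 0.995
```

```bash
python3 - <<'E'
from h import *
s=env.read_state(); print(s['clock'],s['position'],s['force'])
a=grab_frame('wrist');cv2.imwrite('pics/w8.png',a[:,:,::-1]); b=grab_frame('side');cv2.imwrite('pics/s8.png',b[:,:,::-1]); b=cv2.resize(b[110:280,170:310],(316,384),interpolation=cv2.INTER_CUBIC)
cv2.imwrite('pics/g8.png',np.hstack([a[:,30:482],b])[:,:,::-1])
K,W=cam('wrist',s);g=a.astype(np.float32).mean(2)
print(g[190:290,180].astype(int)); print(g[80:130,170].astype(int)); print(g[80:130,340].astype(int))
E
```

```text
19.25 [0.6213 0.2075 0.293 ] [ 0.6515 -0.3639  0.6088]
[191 156 138 142 118 125 128 118 135 139 138 169 178 178 210 219 219 239
 244 242 241 239 239 238 235 235 232 232 233 240 228 231 213 205 207 189
 212 156  67  32  42  34  28  27  28  29  27  26  27  26  40 113 150 160
 162 163 163 160 163 163 157 156 159 158 158 163 160 160 162 164 166 162
 162 165 165 163 158 160 163 162 162 156 153 157 162 160 162 161 158 157
 160 160 159 160 161 158 157 155 158 162]
[241 157  85 105 109 110 128 135 164 175 115  49  34  35  34  35  36  35
  34  34  33  31  31  33  30  32  30  30  25 231 232 234 218 208 206 189
 185 144 156 168 165 163 165 169 171 168 166 160 157 156]
[236 238 135  33  32 125 230 242 247 249 250 251 236 215 131  45  29  35
  38  38  39  38  38  37  33  32  27  43  86 130 222 233 232 231 231 230
 229 228 226 225 223 221 219 215 213 208 207 203 200 195]
```

View pics/g8.png

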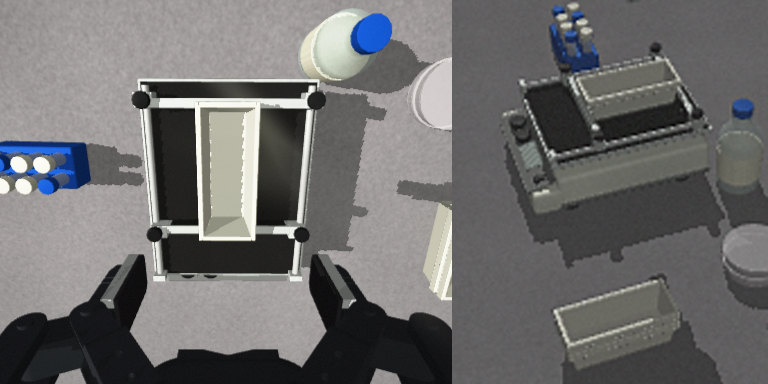

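Both bars enclose the tray: far knobs at (141,100) and (316,100) in the left image, near knobs at (154,234) and (302,234). The rim overlaps both bars, and the other two trays are still nested. Now a numerical check of the spacing, the yaw and the tray's level.

```bash
python3 - <<'E'
from h import *
s=env.read_state();K,W=cam('wrist',s);a=cv2.imread('pics/w8.png').astype(np.float32);g=a.mean(2)
y=np.radians(12.27);u=np.array([np.cos(y),np.sin(y)])
k=plane([(171,100),(346,100),(184,234),(332,234)],.125,K,W);print('knob u',k[:,:2]@u,'near_bar',.210-((k[:2]-k[2:])[:,:2]@u).mean())
def cen(c,lo,hi,first):
    v=cv2.GaussianBlur(g[lo:hi,c:c+1],(1,3),0).ravel();r=np.where(v>120)[0];return lo+(r[0] if first else r[-1])
for c in (200,215,300,312):
    fi=cen(c,90,116,False)+.5;ni=cen(c,200,250,True)-.5
    q=plane([(c,fi)],.117,K,W)[0,:2]@u;print(c,fi,ni,'bars gap if inner top edge .117:',q-plane([(c,ni)],.117,K,W)[0,:2]@u,' if foot .095',q-plane([(c,ni)],.095,K,W)[0,:2]@u)
for c in (210,220,300,308): print(c,g[216:245,c].astype(int))
print(trayfit(a,s,.141,range(115,220),14,(236,276),232))
for z in (.141,):
  for r0,r1 in ((112,135),(200,228)): 
    print('width rows',r0,r1); trayfit(a,s,z,range(r0,r1),14,(236,276),232)
E
```

```text
knob u [0.7322 0.7322 0.5808 0.5807] near_bar 0.05854728797883113
200 107.5 224.5 bars gap if inner top edge .117: 0.13509521289883097  if foot .095 0.14515339204548738
215 107.5 225.5 bars gap if inner top edge .117: 0.13642632740246086  if foot .095 0.14657646221507892
300 107.5 226.5 bars gap if inner top edge .117: 0.137797735224646  if foot .095 0.1480442975297841
312 107.5 225.5 bars gap if inner top edge .117: 0.13647683259857935  if foot .095 0.14663279728223844
210 [ 36  33  32  23  20  17  18  16  22 109 217 235 237 237 236 234 235 151
  52  34  32  33  31  32  32  33  32  32  34]
220 [ 32  33  34  23  17  18  19  16  24 109 214 235 235 236 235 234 235 155
  56  32  33  30  33  31  32  33  32  30  33]
300 [ 22  22  23  20  19  19  17  17  20  51 118 150 153 153 151 151 153 124
  63  31  33  33  34  33  33  33  33  35  35]
308 [ 21  20  24  21  18  17  18  17  19  56 155 229 235 233 233 235 234 202
  94  34  31  32  32  33  35  33  32  33  34]
yaw L,R [np.float64(12.003157869427861), np.float64(12.667580052097403)] near normal -77.86352114242239 width 0.06379115304621161 [226.2308 167.    ] [287.3513 167.    ] [255.5    240.4382]
(array([0.6254, 0.2092]), np.float64(12.335368962097709))
width rows 112 135
yaw L,R [np.float64(12.413658802650419), np.float64(13.52828288084743)] near normal -77.86352114242239 width 0.06302177577387799 [224.7978 123.    ] [288.2902 123.    ] [255.5    240.4382]
width rows 200 228
yaw L,R [np.float64(11.89740227224299), np.float64(12.699075970990584)] near normal -77.86352114242239 width 0.0641588743434096 [227.7025 213.5   ] [285.9173 213.5   ] [255.5    240.4382]
```

The gap between the bars' top edges is about 136.5 mm, against 136.8 mm expected. To check that clamping did not lift or tip the tray, I compare rim convergence with the picture from before clamping, using the same method.

```bash
python3 - <<'E'
from h import *
from scipy.optimize import brentq
s8=env.read_state();s5=dict(position=[.6211,.2095,.3096],orientation=np.array([[.01,.213,-.977],[.004,-.977,-.213],[-1,-.002,-.01]]))
n=np.array([-np.sin(np.radians(12.3)),np.cos(np.radians(12.3))])
for f,s in (('w5',s5),('w8',s8)):
    a=cv2.imread(f'pics/{f}.png').astype(np.float32);g=cv2.GaussianBlur(a.mean(2),(3,1),0)
    K,W=cam('wrist',s);L=[];R=[];rows=range(118,222)
    for r in rows:
        for side,x0,sg in ((L,240,-1),(R,272,1)):
            v=g[r,x0:x0+sg*34:sg]; # go outward: last bright rim px then dark platform
            d=v[:-1]-v[1:];k=np.where(d>35)[0]
            if len(k): 
                k=k[-1];w=np.clip(d[k-2:k+2],0,None);side.append((x0+sg*((np.arange(k-2,k+2)*w).sum()/w.sum()+.5),r))
    res=[]
    for e in (L,R):
        e=np.array(e,np.float32);vx,vy,x,y=cv2.fitLine(e[:,:2],cv2.DIST_HUBER,0,.01,.01).ravel();rr=(e[:,0]-(x+(e[:,1]-y)*vx/vy));res.append((lambda r,vx=vx,vy=vy,x=x,y=y:x+(r-y)*vx/vy));print(f,len(e),'med resid',np.median(abs(rr)))
    for r in (115,170,235):
        wd=lambda z:abs((plane([res[0](r),r],z,K,W)-plane([res[1](r),r],z,K,W))[0,:2]@n)
        print(f,r,res[0](r),res[1](r),'width@.141',wd(.141),'z for 64mm',brentq(lambda z:wd(z)-.064,.05,.25))
E
```

```text
w5 104 med resid 0.09334564
w5 104 med resid 0.08381653
w5 115 228.2364 289.5159 width@.141 0.06386902632824142 z for 64mm 0.1403572703926028
w5 170 229.94414 287.83813 width@.141 0.06406168631600895 z for 64mm 0.14130180405223552
w5 235 231.96236 285.85532 width@.141 0.06432242682349441 z for 64mm 0.14257109823935893
w8 104 med resid 0.0971756
w8 104 med resid 0.09425354
w8 115 224.57115 289.57153 width@.141 0.0639509947527271 z for 64mm 0.14077338463964145
w8 170 226.31715 287.5521 width@.141 0.06408478344324108 z for 64mm 0.1413912462538492
w8 235 228.38063 285.1655 width@.141 0.06426666003876497 z for 64mm 0.14222706133310595
```

The rim height is 0.141 m and the slight convergence is the same as before clamping, so the tray sits flat. Handing in.

```bash
python3 -c "
from plant import env
print(env.close_job(), env.read_state()['clock'])"
```

```text
the job is handed in; nothing more can be done
the job is handed in; nothing more can be done
```

The top tray is on the shaker, right way up between the bars. I slid the near bar up with open fingers until it stopped firmly, then withdrew the arm and handed the job in at about 19 s.

**Last checks:**
- **Snugness:** the push force rose from about 5 N to 20 N with almost no further travel. The gap between the bars' inner edges measured about 136.5 mm, against 136.8 mm expected for a snug tray. I did not test for play after releasing the bar.
- **Level:** the rim height measured 0.141 m and matched the picture from before clamping, so the tray stayed flat. Its yaw was about 12.3°, in line with the shaker.
- **The rest:** the other two trays are still nested where they stood. None of the four other listed things was touched; the last pictures show the bottle, tube rack and Petri dishes in place, but I did not look at the pen cup again.

**One disagreement:** the spacing of the bar knobs put the near bar at about 0.0585, not the expected 0.063. I judged that less reliable, because the knob centres were picked by hand in an oblique view, and went by the bar edges and the firm stop.

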